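# Find the slack sizing sleeve by feel and press its cup out

### The job

Three drawn brass cups are stuck in the spring sizing sleeves of the slanted rack, and one of the three sleeves has gone slack: it grips its cup clearly less than the other two, though it looks the same. Take the plain wooden dowel from the tool stand, find by feel from the upper ends which cup gives way under a light press, and press that one out of the lower end of its sleeve so that it drops into the wooden tray; the two firmly held cups stay in place. Never hammer or force anything, put the dowel back upright in a well of the tool stand when done, and leave the other tools, the hammer and the jar as they are.

Things in the scene. Friction and masses are not known exactly. Their poses are not given: they have to be found in the camera images.
- rack: Slanted sizing rack, fixed to the bench: grey base plate 145 x 250 x 16 mm, two side plates, and two bolted aluminium bars (188 mm long) that clamp three equal steel sleeves side by side, 54 mm apart along y. Origin on the bench; x points to the tray, z up. The sleeves' lower ends are at x 50, z 95 mm; the bars cover them from 21 to 79 mm up the bore. Nothing stands above the mouths.
- sleeve_a: One of three like sizing sleeves: steel tube 100 mm long, outside 39, bore 30 mm right through, fast in the rack, leaning 0.60 rad. Origin: centre of its lower end; z runs up the bore to the mouth. Sprung wall strips at z 20 to 45 mm grip the cup: a sound sleeve holds against 16 to 25 N of push, the slack one 4 to 9 N; past them the cup still hangs lightly until pushed fully out.
- sleeve_b: One of three like sizing sleeves: steel tube 100 mm long, outside 39, bore 30 mm right through, fast in the rack, leaning 0.60 rad. Origin: centre of its lower end; z runs up the bore to the mouth. Sprung wall strips at z 20 to 45 mm grip the cup: a sound sleeve holds against 16 to 25 N of push, the slack one 4 to 9 N; past them the cup still hangs lightly until pushed fully out.
- sleeve_c: One of three like sizing sleeves: steel tube 100 mm long, outside 39, bore 30 mm right through, fast in the rack, leaning 0.60 rad. Origin: centre of its lower end; z runs up the bore to the mouth. Sprung wall strips at z 20 to 45 mm grip the cup: a sound sleeve holds against 16 to 25 N of push, the slack one 4 to 9 N; past them the cup still hangs lightly until pushed fully out.
- cup_a_center (a point): Centre of the cup in sleeve_a: brass, a smooth closed cylinder 28 mm diameter, 60 mm long, 90 g, z along its axis. Its closed flat end is up, 20 to 36 mm below the sleeve's mouth.
- cup_a_back (a point): Centre of that cup's closed flat end, where a dowel presses (30 mm from the cup's centre).
- cup_b_center (a point): Centre of the cup in sleeve_b: brass, a smooth closed cylinder 28 mm diameter, 60 mm long, 90 g, z along its axis. Its closed flat end is up, 20 to 36 mm below the sleeve's mouth.
- cup_b_back (a point): Centre of that cup's closed flat end, where a dowel presses (30 mm from the cup's centre).
- cup_c_center (a point): Centre of the cup in sleeve_c: brass, a smooth closed cylinder 28 mm diameter, 60 mm long, 90 g, z along its axis. Its closed flat end is up, 20 to 36 mm below the sleeve's mouth.
- cup_c_back (a point): Centre of that cup's closed flat end, where a dowel presses (30 mm from the cup's centre).
- tray: Wooden tray, fixed, 180 x 260 mm, rim 36 mm high, walls and floor 9 mm, on the bench below the sleeves' lower ends. Origin: centre of its underside; x is its 180 mm side.
- dowel_center (a point): Centre of the wooden dowel: plain straight hardwood cylinder, 27 mm diameter, 190 mm long, 75 g, both ends rounded over to a 14 mm flat within the last 6 mm. It stands in one of the three wells with its upper 135 mm free, leaning against the well's edge by up to 8 degrees in any direction. Its z axis is its length, pointing up at the start.
- dowel_tip (a point): Centre of the dowel's lower end (95 mm from its centre), standing on the floor of its well, which is 15 mm above the bench.
- stand: Tool stand, a fixed wooden block 84 x 210 x 70 mm. Origin: centre of its underside. In its top three square wells, 36 x 36 mm and 55 mm deep, in a row along its y axis at y = -64, 0 and +64 mm; each holds one tool, and which is where varies.
- mandrel_center (a point): Tapered steel mandrel standing in another well: 185 mm long, 26 mm thick at the foot, 12 mm at the top. The point is 90 mm above its foot. Leave it.
- domer_center (a point): Doming punch standing in another well: dark steel shank 22 mm thick with a 36 mm ball on top, 133 mm tall. The point is half-way up. Leave it.
- hammer_grip (a point): Hammer lying on the bench beyond the tool stand, near the tray; the point is on its handle. Leave it.
- jar: Small closed amber glass jar with a steel cap, 60 mm diameter, 75 mm tall, standing on the bench; origin under its centre. Leave it.
Not all that is in view belongs to the job. Leave any turquoise look-alike of the stand alone.

How it is judged (in metres and radians):
On the way, in this order (a step that is already met when the one before it is completed fails the run):
1. the dowel is lifted out of the stand (z of dowel_tip in the frame of stand above 0.08 m), for 0.1 s.
2. the dowel, inside one sleeve, has pushed that sleeve's cup most of the way down the bore (((z of cup_a_back in the frame of sleeve_a below 0.042 m and z of dowel_tip in the frame of sleeve_a between -0.03 and 0.05 m and x of dowel_tip in the frame of sleeve_a between -0.008 and 0.008 m and y of dowel_tip in the frame of sleeve_a between -0.008 and 0.008 m and distance between dowel_tip and cup_a_back below 0.02 m) or (z of cup_b_back in the frame of sleeve_b below 0.042 m and z of dowel_tip in the frame of sleeve_b between -0.03 and 0.05 m and x of dowel_tip in the frame of sleeve_b between -0.008 and 0.008 m and y of dowel_tip in the frame of sleeve_b between -0.008 and 0.008 m and distance between dowel_tip and cup_b_back below 0.02 m) or (z of cup_c_back in the frame of sleeve_c below 0.042 m and z of dowel_tip in the frame of sleeve_c between -0.03 and 0.05 m and x of dowel_tip in the frame of sleeve_c between -0.008 and 0.008 m and y of dowel_tip in the frame of sleeve_c between -0.008 and 0.008 m and distance between dowel_tip and cup_c_back below 0.02 m))), for 0.05 s.
At the end, for the whole second after the job is handed in: One cup lies at rest in the tray, its centre under 60 mm high; the other two are within 10 mm of their start and still firmly gripped (over 25 N in all; the slack sleeve grips with about 15 N); the dowel stands at rest in a well, foot within 15 mm of its floor, within 17 degrees of vertical ((((x of cup_a_center in the frame of tray between -0.088 and 0.088 m and y of cup_a_center in the frame of tray between -0.128 and 0.128 m and z of cup_a_center in the frame of tray below 0.06 m and linear speed of cup_a below 0.03 m/s) and (distance of cup_b_center from where it was at the start of the episode below 0.01 m and contact force between sleeve_b and cup_b above 25 N) and (distance of cup_c_center from where it was at the start of the episode below 0.01 m and contact force between sleeve_c and cup_c above 25 N)) or ((x of cup_b_center in the frame of tray between -0.088 and 0.088 m and y of cup_b_center in the frame of tray between -0.128 and 0.128 m and z of cup_b_center in the frame of tray below 0.06 m and linear speed of cup_b below 0.03 m/s) and (distance of cup_a_center from where it was at the start of the episode below 0.01 m and contact force between sleeve_a and cup_a above 25 N) and (distance of cup_c_center from where it was at the start of the episode below 0.01 m and contact force between sleeve_c and cup_c above 25 N)) or ((x of cup_c_center in the frame of tray between -0.088 and 0.088 m and y of cup_c_center in the frame of tray between -0.128 and 0.128 m and z of cup_c_center in the frame of tray below 0.06 m and linear speed of cup_c below 0.03 m/s) and (distance of cup_a_center from where it was at the start of the episode below 0.01 m and contact force between sleeve_a and cup_a above 25 N) and (distance of cup_b_center from where it was at the start of the episode below 0.01 m and contact force between sleeve_b and cup_b above 25 N))) and x of dowel_tip in the frame of stand between -0.02 and 0.02 m and y of dowel_tip in the frame of stand between -0.084 and 0.084 m and z of dowel_tip in the frame of stand below 0.03 m and angle between dowel_center's own z axis and vertical below 0.3 rad and linear speed of dowel below 0.03 m/s); the robot touches nothing.
It fails at once if the dowel strikes or presses a cup with more than 60 N (contact force between dowel and cup_a above 60 N or contact force between dowel and cup_b above 60 N or contact force between dowel and cup_c above 60 N).
It fails at once if the dowel is forced against a sleeve with more than 60 N (contact force between dowel and sleeve_a above 60 N or contact force between dowel and sleeve_b above 60 N or contact force between dowel and sleeve_c above 60 N).
It fails at once if another tool in the stand is moved by more than 30 mm (distance of any of mandrel_center, domer_center from where it was at the start of the episode above 0.03 m).
It fails at once if the hammer or the jar is moved by more than 30 mm (distance of any of hammer_grip, jar from where it was at the start of the episode above 0.03 m).
It also fails if it takes over 64 s, if anything falls off the work surface, if the arm or the gripper's body presses on something with over 40 N, if the wrist force passes 120 N, or if a joint passes its speed limit or range.

### The arm

A 6-joint arm with a two-finger parallel gripper is mounted at the origin on the work surface. World frame = base frame: x ahead of the robot, y to its left, z up, the work surface at z = 0. Lengths are in m, angles in degrees, forces in N, time in s.
With the tool pointing down it reaches from about 0.425 to 0.95 m from the base axis. Payload 3.5 kg.
Tool frame: the origin (TCP) lies at the very end of the fingers, on their centre line; the grasp point (between the pads) lies 19 mm behind it; y points along the fingers, z is the direction in which the jaws open and shut, and the axes are right-handed (so a half turn about y gives the same grasp; the last joint's range is limited). The gripper opens to 85 mm and grips with 20 to 120 N. Pads are 22 mm wide; open, the fingers measure 114 mm over their backs; the gripper's body (76 mm by 85 mm) begins 54 mm behind the grasp point. The pads swing forward as they close: fully open they stand 13 mm farther back than shut.
Start: joints at [62.452, 16.404, 90.338, -0, 73.258, -8.594], TCP at [0.219, 0.638, 0.231] pointing down, gripper open.
Joint ranges: [-158.93, 158.93], [-51.34, 127.21], [12.03, 142.37], [-87.48, 267.48], [13.55, 161.25], [-162.69, 162.69]. Speed limits (degrees/s): [159.86, 159.86, 180, 180, 180, 180].

### API

Orientations are given as a 3x3 rotation matrix whose columns are the frame's x, y, z axes.
In Python, from station import * gives the robot as it stands. Calls block until the motion is done:
- move_pose(position, orientation): joint-space move of the TCP to a pose.
- move_straight(position, frame=None, max_speed=0.15, f_stop=None): straight line of the TCP; frame=None keeps the orientation; max_speed is the mean speed in m/s. With f_stop (N) it stops when the force on the tool has changed by that much, and returns True; else False.
- goto_joints(angles): joint-space move.
- gripper_to(opening, f_grip=None): finger opening in m; f_grip is the grip in N (None keeps the last); returns when the fingers have stopped.
- pause(seconds).
- solve_ik(position, orientation): joint angles nearest the present ones, or None.
- state(): the state.
- grab_frame(name): name is "scene" or "side" or "wrist"; returns the picture (400x640x3 uint8, red, green, blue); there is no depth.
- get_calibration(name): a dict with "fx", "fy", "cx", "cy" (pixels), "k1" (the pictures are not rectified: a ray, as slopes to the right and down, at radius r is drawn at 1 + k1 r^2 times it, then the intrinsics apply), "rvec" (rotation vector, rad) and "tvec" (3), from world to camera coordinates, as OpenCV has them. Camera axes: x right, y down, z forward; pixel columns grow to the right and rows downward; lengths in m; the calibration is good to about 2 mm. A picture is of the moment at which its call begins: read the wrist's pose just before it. get_calibration takes no time and is no camera call; for the wrist camera it gives the pose at the moment of the call.
A pose or a line that the arm cannot do raises IKError and nothing moves.
- finish_job(): hands the job in, once; it reports no verdict.
The state is a dict: "t": time; "joint_positions": joint angles; "joint_velocities": joint speeds; "effort": joint torques, N m; "ee_pos": TCP position; "eef_rot": TCP orientation; "wrist_force": force on the tool from outside, world axes, zero at the start; "torque": the same for the moment, N m; "grip_width": finger opening in m.
Only numpy, scipy, OpenCV 4.12 (cv2) and the standard library are available. Lean on these libraries where they do the work, as an engineer would, in place of code of your own. Each camera call takes 0.05 s, during which the arm holds its last target.

## Working session

There is one attempt and no reset: what is moved stays moved. The work goes in short steps, each a Python script; the robot and the scene stay as the last script left them, time stands still between calls to the robot, and variables do not carry over. Pictures are saved under pics/ and viewed, and the job is handed in when it is done.

```bash
ls; mkdir -p pics; python3 - <<'E'
from station import *
import cv2
for n in("scene","side","wrist"):
    c=get_calibration(n); print(n,{k:(v if not hasattr(v,'tolist') else v.tolist()) for k,v in c.items()})
    cv2.imwrite(f"pics/{n}0.png",grab_frame(n)[:,:,::-1])
s=state();print(s)
E
```

```text
pics
scene {'fx': 360.8774121849772, 'fy': 360.8774121849772, 'cx': 322.44775666357333, 'cy': 196.69107932997073, 'k1': 0.018160386554188893, 'rvec': [2.322380664747884, 1.2455519342257981, -0.3512634678361491], 'tvec': [-0.3081525763681233, -0.25672225340395183, 1.2284910272623386]}
side {'fx': 374.52852247037424, 'fy': 374.52852247037424, 'cx': 320.01705512514036, 'cy': 204.59079156748325, 'k1': -0.07156647301702672, 'rvec': [2.046703316768584, -0.8524864272724517, 0.4715080754758186], 'tvec': [-0.3091955951596058, 0.28877772219842746, 0.5468232474828278]}
wrist {'fx': 307.33264611561555, 'fy': 307.33264611561555, 'cx': 322.97046162908975, 'cy': 194.70935978429733, 'k1': -0.03321181290147038, 'rvec': [-2.376389685377123, -1.6968238986374875, -0.22134218675001271], 'tvec': [-0.6738176597668613, -0.03350026444402336, 0.37850835681596867]}
{'t': 0.15, 'joint_positions': array([ 6.24545273e+01,  1.64446766e+01,  9.04053333e+01,  1.76480360e-04,
        7.32574364e+01, -8.59393746e+00]), 'joint_velocities': array([ 0.00427349, -0.12639682, -0.2060244 ,  0.00752434,  0.02639676,
        0.03603993]), 'effort': array([-6.52989300e-06, -4.06607330e+01, -2.93142182e+01, -2.32322482e-04,
        3.97082840e-03, -6.61067233e-06]), 'ee_pos': array([0.21894215, 0.6379564 , 0.23021428]), 'eef_rot': array([[ 9.45793213e-01, -8.69847946e-04,  3.24768289e-01],
       [-3.24769330e-01, -1.66135126e-03,  9.45791796e-01],
       [-2.83140847e-04, -9.99998242e-01, -1.85379468e-03]]), 'wrist_force': array([ 0.37388496, -0.06059708,  0.35966054]), 'torque': array([-0.02781074,  0.0514669 , -0.04241326]), 'grip_width': 0.08530821504275243}
```

View pics/scene0.png

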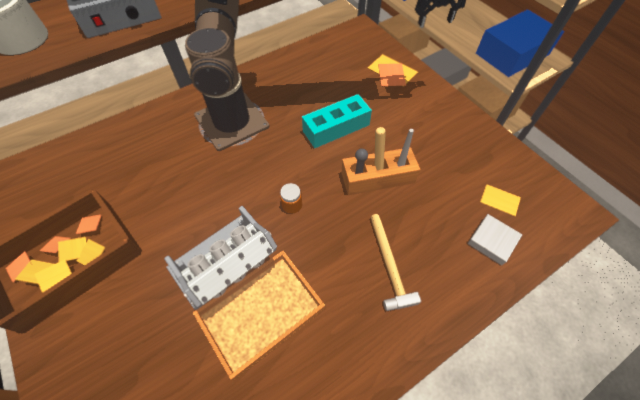

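View pics/side0.png

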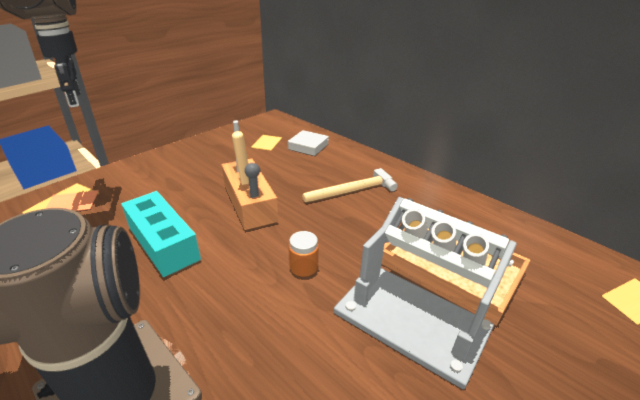

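View pics/wrist0.png

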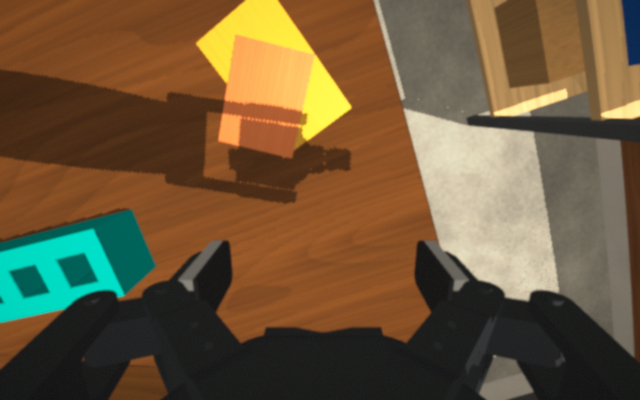

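The dowel is the pale wooden cylinder in the middle well, at scene (380,147) and side (240,155). Things that could be mistaken for it:
- domer, scene (361,158)
- grey mandrel, scene (406,148)
- hammer handle, scene (388,255)
- turquoise decoy stand, scene (337,118), which is empty

I'll check the dowel and rack in close crops.

```bash
cat > h.py <<'E'
import numpy as np, cv2
def cal(c):
    R,_=cv2.Rodrigues(np.array(c["rvec"],float)); return R,np.array(c["tvec"],float)
def ray(c,u,v):
    R,t=cal(c); x=(u-c["cx"])/c["fx"]; y=(v-c["cy"])/c["fy"]
    a,b=x,y
    for _ in range(20):
        r2=a*a+b*b; a=x/(1+c["k1"]*r2); b=y/(1+c["k1"]*r2)
    d=R.T@np.array([a,b,1.]); return -R.T@t,d/np.linalg.norm(d)
def onz(c,u,v,z):
    o,d=ray(c,u,v); return o+d*(z-o[2])/d[2]
def proj(c,P):
    R,t=cal(c); p=R@np.asarray(P,float)+t; a,b=p[0]/p[2],p[1]/p[2]; s=1+c["k1"]*(a*a+b*b)
    return np.array([c["fx"]*a*s+c["cx"],c["fy"]*b*s+c["cy"]])
def tri(ca,pa,cb,pb):
    o1,d1=ray(ca,*pa); o2,d2=ray(cb,*pb)
    A=np.stack([d1,-d2],1); k=np.linalg.lstsq(A,o2-o1,rcond=None)[0]
    p,q=o1+k[0]*d1,o2+k[1]*d2
    return (p+q)/2,np.linalg.norm(p-q)
E
python3 - <<'E'
import cv2
a=cv2.imread("pics/scene0.png");b=cv2.imread("pics/side0.png")
def cr(im,x,y,w,h,s,n): cv2.imwrite("pics/"+n,cv2.resize(im[y:y+h,x:x+w],None,fx=s,fy=s,interpolation=cv2.INTER_CUBIC))
cr(a,330,115,100,85,7,"c1.png");cr(b,210,110,90,120,5,"c2.png");cr(a,155,200,180,180,3.3,"c3.png");cr(b,330,190,210,185,3.2,"c4.png")
E
```

```text
(no output)
```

View pics/c1.png

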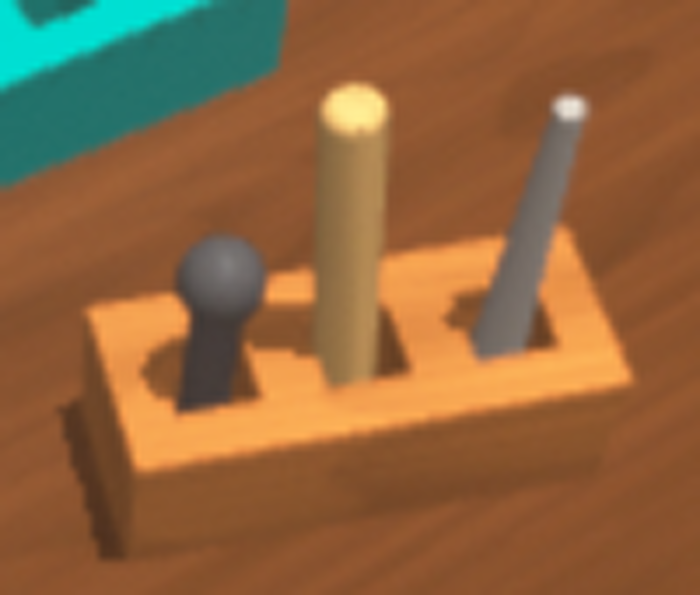

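View pics/c2.png

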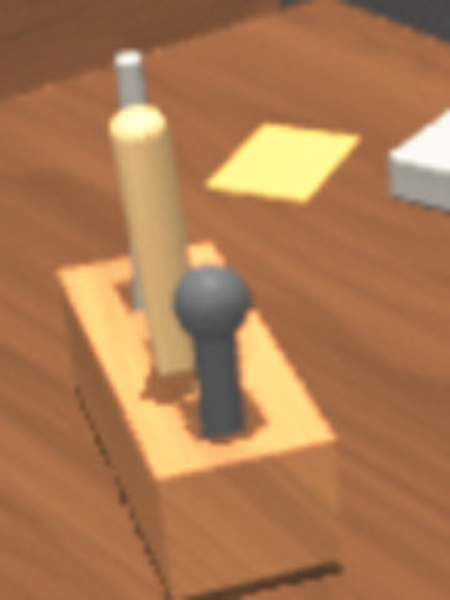

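View pics/c3.png

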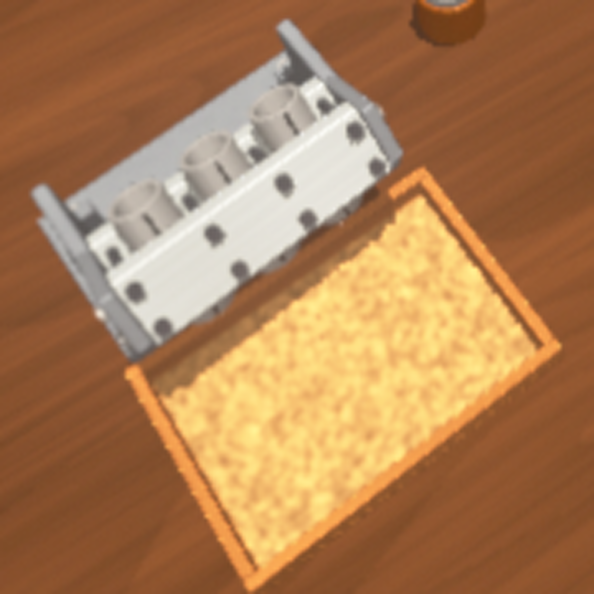

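View pics/c4.png

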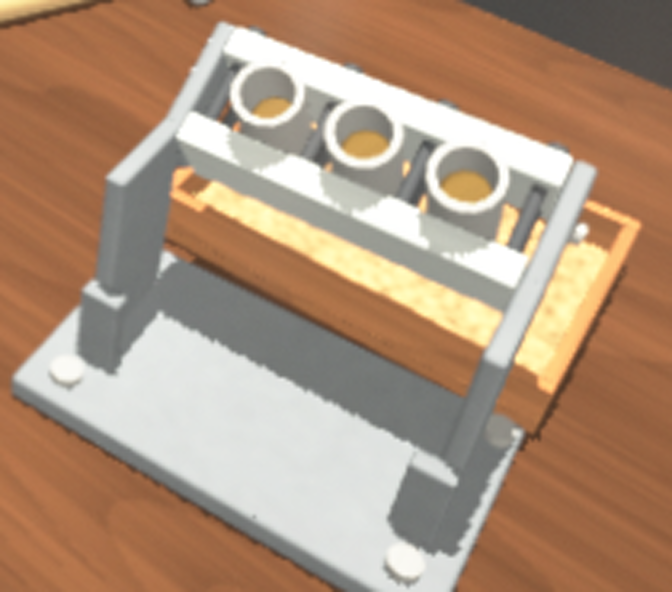

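The crops confirm it. The dowel has a flat, pale yellow wooden top at scene (380.7,130.4) and side (237.6,134). The three sleeve mouths show brass inside at side (413,220), (444,232) and (476,246). Next I'll turn these into world positions.

```bash
python3 - <<'E'
from station import *
from h import *
np.set_printoptions(precision=4,suppress=True)
S=get_calibration("scene");D=get_calibration("side")
st=[(342.6,159.3),(349.6,182.1),(420.3,169.3),(411,147.9)]
P=[onz(S,*p,.07) for p in st];print("stand",*P, "len",[np.linalg.norm(P[i]-P[i-1]) for i in range(4)], "c",np.mean(P,0))
sd=[(58,272),(210,243),(333,437),(160,478)]
P=[onz(D,x/5+210,y/5+110,.07) for x,y in sd];print("stand side",*P,[np.linalg.norm(P[i]-P[i-1]) for i in range(4)],"c",np.mean(P,0))
tr=[onz(S,x/3.3+155,y/3.3+200,.036) for x,y in[(128,370),(422,170),(558,347),(250,588)]]
print("tray",*tr,[np.linalg.norm(tr[i]-tr[i-1]) for i in range(4)],np.mean(tr,0))
for a,b in zip([(240.5,231.5),(219.8,246.4),(198.3,261.5)],[(413.4,220.3),(443.75,232.2),(475.9,246.25)]):
    print("mouth",*tri(S,a,D,b),onz(S,*a,.1775),onz(D,*b,.1775))
print("dowel top",*tri(S,(380.7,130.4),D,(237.6,134.4)))
# dowel where it crosses the stand's front edge: 
print("dowel axis low scene/side",*tri(S,(345/7+330,345/7+115),D,(170/5+210,340/5+110)))
E
```

```text
stand [0.3828 0.1865 0.07  ] [0.4592 0.1566 0.07  ] [0.5356 0.3514 0.07  ] [0.461 0.381 0.07 ] len [np.float64(0.2095886651458505), np.float64(0.08206543884427457), np.float64(0.20925031155590573), np.float64(0.08027194785350944)] c [0.4596 0.2689 0.07  ]
stand side [0.458  0.3833 0.07  ] [0.5366 0.3531 0.07  ] [0.4602 0.159  0.07  ] [0.3827 0.1879 0.07  ] [np.float64(0.20940068523014096), np.float64(0.0841495631623268), np.float64(0.2085841496436712), np.float64(0.08271075813438301)] c [0.4594 0.2708 0.07  ]
tray [ 0.5385 -0.3546  0.036 ] [ 0.5222 -0.1007  0.036 ] [ 0.6966 -0.088   0.036 ] [ 0.7144 -0.3434  0.036 ] [np.float64(0.17626133636079525), np.float64(0.25443722451516654), np.float64(0.17488253905459994), np.float64(0.25601398274801745)] [ 0.6179 -0.2217  0.036 ]
mouth [ 0.4845 -0.1763  0.173 ] 0.00338270231615862 [ 0.4863 -0.1749  0.1775] [ 0.4789 -0.1808  0.1775]
mouth [ 0.4921 -0.2306  0.1735] 0.002620437866614031 [ 0.4938 -0.2293  0.1775] [ 0.4871 -0.2338  0.1775]
mouth [ 0.4981 -0.2846  0.1725] 0.0030955666160191663 [ 0.5003 -0.2826  0.1775] [ 0.4919 -0.2877  0.1775]
dowel top [0.4393 0.2604 0.2019] 0.0009381984596660985
dowel axis low scene/side [0.454  0.2687 0.0738] 0.01212612280513396
```

```bash
python3 - <<'E'
from station import *
from h import *
np.set_printoptions(precision=4,suppress=True)
S=get_calibration("scene");D=get_calibration("side")
out={}
for n,c,rows,x0,x1 in(("scene0",S,range(134,160,2),365,400),("side0",D,range(142,178,2),225,260)):
    im=cv2.imread(f"pics/{n}.png");hsv=cv2.cvtColor(im,cv2.COLOR_BGR2HSV).astype(int)
    pts=[]
    for v in rows:
        r=hsv[v,x0:x1]; 
        # dowel hue ~ 20
        m=(r[:,0]>=17)&(r[:,0]<=28)&(r[:,1]>60)&(r[:,2]>80)
        xs=np.where(m)[0]
        if len(xs): pts.append((x0+xs.mean(),v,len(xs)))
    print(n,[(round(a,1),b,k) for a,b,k in pts]); out[n]=np.array(pts)
pl=[]
for n,c in(("scene0",S),("side0",D)):
    p=out[n]; w=np.median(p[:,2]); p=p[abs(p[:,2]-w)<=1.5]
    k=np.polyfit(p[:,1],p[:,0],1); v=np.array([p[0,1],p[-1,1]]);u=np.polyval(k,v)
    o,d1=ray(c,u[0],v[0]);_,d2=ray(c,u[1],v[1]);nn=np.cross(d1,d2);nn/=np.linalg.norm(nn);pl.append((nn,nn@o))
for z in(.015,.07,.12,.175,.2):
    A=np.array([pl[0][0],pl[1][0],[0,0,1]]);print(z,np.linalg.solve(A,[pl[0][1],pl[1][1],z]))
ax=np.cross(pl[0][0],pl[1][0]);ax*=np.sign(ax[2]);ax/=np.linalg.norm(ax);print(ax,np.degrees(np.arccos(ax[2])))
print("mandrel top",*tri(S,(569/7+330,107/7+115),D,(127/5+210,60/5+110)))
# wrist cam in tool frame
W=get_calibration("wrist");s=state();R,t=cal(W);o=-R.T@t;Rt=np.array(s["eef_rot"])
print("cam in tool",Rt.T@(o-s["ee_pos"]));print(Rt.T@R.T)
# rack IK
yaw=np.radians(5.5);xr=np.array([np.cos(yaw),np.sin(yaw),0]);yr=np.array([-np.sin(yaw),np.cos(yaw),0]);z=np.array([0,0,1.])
d=xr*np.sin(.6)-z*np.cos(.6)
def F(y,jz): return np.stack([np.cross(y,jz),y,jz],1)
x2=np.cross(yr,d)
for i,m in enumerate([(.484,-.178,.1775),(.491,-.232,.1775),(.497,-.286,.1775)]):
    for nm,j in(("y",yr),("-y",-yr),("x",x2),("-x",-x2)):
        r=[]
        for h in(.036,.136,.2,.25):
            q=solve_ik((np.array(m)-d*h).tolist(),F(d,j).tolist()); r.append(None if q is None else np.round(q,0))
        print(i,nm,r)
E
```

```text
scene0 [(np.float64(379.5), 134, 8), (np.float64(381.2), 136, 6), (np.float64(379.7), 138, 6), (np.float64(380.0), 140, 8), (np.float64(380.2), 142, 8), (np.float64(380.4), 144, 5), (np.float64(379.0), 146, 7), (np.float64(380.0), 148, 6), (np.float64(380.2), 150, 6), (np.float64(379.6), 152, 5), (np.float64(380.0), 154, 5), (np.float64(380.0), 156, 5), (np.float64(380.5), 158, 4)]
side0 [(np.float64(243.9), 142, 16), (np.float64(245.6), 144, 18), (np.float64(245.9), 146, 19), (np.float64(244.6), 148, 14), (np.float64(239.5), 150, 10), (np.float64(240.0), 152, 11), (np.float64(240.5), 154, 10), (np.float64(241.0), 156, 11), (np.float64(241.5), 158, 10), (np.float64(244.3), 160, 15), (np.float64(242.2), 162, 11), (np.float64(236.6), 164, 17), (np.float64(234.7), 166, 15), (np.float64(234.5), 168, 14), (np.float64(234.2), 170, 16), (np.float64(234.6), 172, 15), (np.float64(235.7), 174, 17), (np.float64(239.5), 176, 20)]
0.015 [0.4094 0.3125 0.015 ]
0.07 [0.4239 0.2923 0.07  ]
0.12 [0.437  0.2738 0.12  ]
0.175 [0.4515 0.2535 0.175 ]
0.2 [0.4581 0.2443 0.2   ]
[ 0.2395 -0.3361  0.9109] 2
[... 1432 characters left out ...]
29.,  34.,  65., -75.]), array([-64., -32., 127.,  33.,  74., -75.]), array([-69., -35., 124.,  33.,  82., -76.])]
2 y [None, None, None, None]
2 -y [array([-55.,  -9., 124.,  38.,  53.,   9.]), array([-62., -19., 124.,  35.,  65.,  11.]), array([-67., -24., 122.,  34.,  74.,  11.]), array([-71., -27., 120.,  34.,  80.,  10.])]
2 x [array([-55.,  -9., 124.,  38.,  53.,  99.]), array([-62., -19., 124.,  35.,  65., 101.]), array([-67., -24., 122.,  34.,  74., 101.]), array([-71., -27., 120.,  34.,  80., 100.])]
2 -x [array([-55.,  -9., 124.,  38.,  53., -81.]), array([-62., -19., 124.,  35.,  65., -79.]), array([-67., -24., 122.,  34.,  74., -79.]), array([-71., -27., 120.,  34.,  80., -80.])]
```

```bash
cat >> h.py <<'E'
Z=np.array([0,0,1.])
def rackaxes(yaw):
    xr=np.array([np.cos(yaw),np.sin(yaw),0]);yr=np.array([-np.sin(yaw),np.cos(yaw),0])
    return xr,yr,xr*np.sin(.6)-Z*np.cos(.6)
def F(y,j):
    y=y/np.linalg.norm(y); j=j-y*(j@y); j/=np.linalg.norm(j); return np.stack([np.cross(y,j),y,j],1)
E
python3 - <<'E'
from station import *
from h import *
np.set_printoptions(precision=4,suppress=True)
S=get_calibration("scene");D=get_calibration("side")
pl=[]
for c,k,ox,oy,l in((S,7,330,115,[(353,140),(348,345)]),(D,5,210,110,[(144,170),(170,330)])):
    o,d1=ray(c,l[0][0]/k+ox,l[0][1]/k+oy);_,d2=ray(c,l[1][0]/k+ox,l[1][1]/k+oy);n=np.cross(d1,d2);n/=np.linalg.norm(n);pl.append((n,n@o))
for z in(.015,.07,.175,.2): print(z,np.linalg.solve(np.array([pl[0][0],pl[1][0],Z]),[pl[0][1],pl[1][1],z]))
xr,yr,d=rackaxes(np.radians(5.5))
R=F(d,-yr);m=np.array([.491,-.231,.1775])
move_pose((m-d*.11).tolist(),R.tolist());pause(.3)
s=state();W=get_calibration("wrist");im=grab_frame("wrist")
import pickle;pickle.dump(W,open("w1.pkl","wb"));cv2.imwrite("pics/w1.png",im[:,:,::-1])
print(s["t"],s["ee_pos"])
E
```

```text
0.015 [0.4568 0.2744 0.015 ]
0.07 [0.4513 0.2703 0.07  ]
0.175 [0.4408 0.2626 0.175 ]
0.2 [0.4383 0.2608 0.2   ]
3.6 [ 0.4293 -0.2368  0.2683]
```

View pics/w1.png

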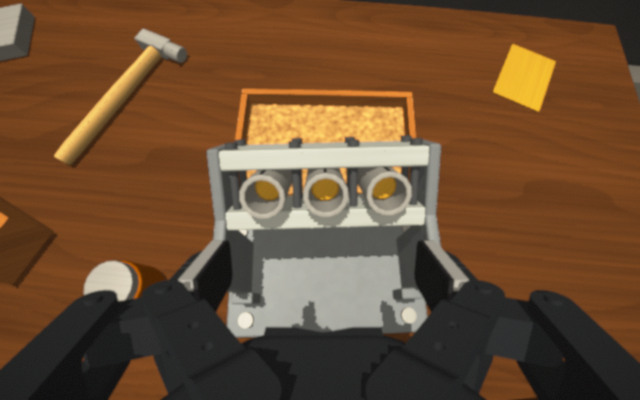

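```bash
python3 - <<'E'
import cv2
a=cv2.imread("pics/w1.png")
cv2.imwrite("pics/c5.png",cv2.resize(a[135:235,220:430],None,fx=3.8,fy=3.8,interpolation=cv2.INTER_CUBIC))
E
```

```text
(no output)
```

View pics/c5.png

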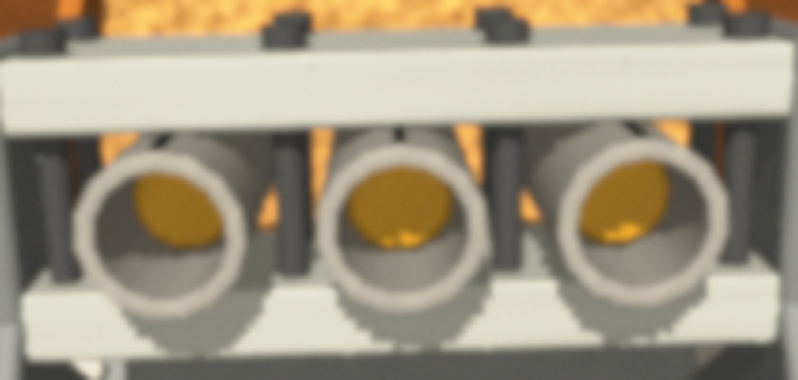

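```bash
python3 - <<'E'
from station import *
from h import *
import pickle
np.set_printoptions(precision=4,suppress=True)
S=get_calibration("scene");D=get_calibration("side");W=pickle.load(open("w1.pkl","rb"))
w=[(x/3.8+220,y/3.8+135) for x,y in[(160,233),(403,226),(643,220)]]
sd=[(413.4,220.3),(443.75,232.2),(475.9,246.25)]
sc=[(240.5,231.5),(219.8,246.4),(198.3,261.5)]
for i in range(3):
    print(onz(W,*w[i],.1775),"tri WS",*tri(W,w[i],D,sd[i]),"tri Wsc",*tri(W,w[i],S,sc[i]))
    rs=[ray(W,*w[i]),ray(D,*sd[i]),ray(S,*sc[i])]
    A=sum(np.eye(3)-np.outer(d,d) for o,d in rs);b=sum((np.eye(3)-np.outer(d,d))@o for o,d in rs);print("   3-view",np.linalg.solve(A,b))
a=cv2.imread("pics/scene0.png");b=cv2.imread("pics/side0.png")
cv2.imwrite("pics/c6.png",np.hstack([cv2.resize(a[220:280,180:260],(400,300),interpolation=cv2.INTER_CUBIC),cv2.resize(b[200:275,400:500],(400,300),interpolation=cv2.INTER_CUBIC)]))
E
```

```text
[ 0.4825 -0.1799  0.1775] tri WS [ 0.4837 -0.1788  0.1737] 0.0004603855643977843 tri Wsc [ 0.484  -0.1766  0.1721] 0.0040117233036625006
   3-view [ 0.4843 -0.1771  0.1728]
[ 0.4894 -0.2338  0.1775] tri WS [ 0.4898 -0.2333  0.1756] 0.0009443514176607262 tri Wsc [ 0.4911 -0.2315  0.1723] 0.004282435228667632
   3-view [ 0.4914 -0.2317  0.1735]
[ 0.496  -0.2872  0.1775] tri WS [ 0.4968 -0.2872  0.1743] 0.0014155975241983074 tri Wsc [ 0.4977 -0.2855  0.1734] 0.004961382409621428
   3-view [ 0.4977 -0.2858  0.173 ]
```

View pics/c6.png

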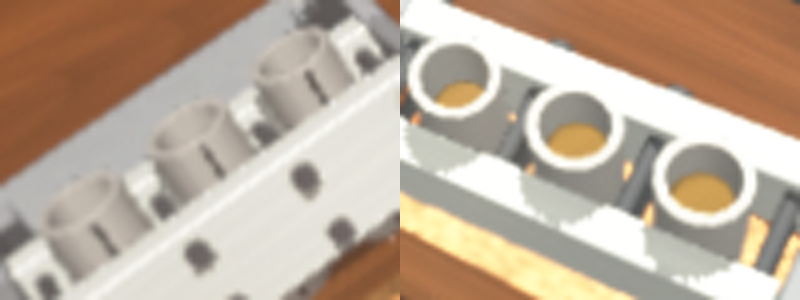

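```bash
python3 - <<'E'
from station import *
from h import *
import pickle
np.set_printoptions(precision=4,suppress=True)
S=get_calibration("scene");D=get_calibration("side");W=pickle.load(open("w1.pkl","rb"))
w=[(x/3.8+220,y/3.8+135) for x,y in[(160,233),(403,226),(643,220)]]
sd=[(413.6,219.5),(443.5,232.5),(476,245.75)]
sc=[(238.4,232),(217.4,246),(196.6,260.4)]
P=[]
for i in range(3):
    rs=[ray(W,*w[i]),ray(D,*sd[i]),ray(S,*sc[i])]
    A=sum(np.eye(3)-np.outer(d,d) for o,d in rs);b=sum((np.eye(3)-np.outer(d,d))@o for o,d in rs);p=np.linalg.solve(A,b);P.append(p)
    print("3-view",p,"res mm",[1000*np.linalg.norm((np.eye(3)-np.outer(d,d))@(p-o)) for o,d in rs],"DS",*tri(D,sd[i],S,sc[i]),"WD",*tri(W,w[i],D,sd[i]))
P=np.array(P);v=P[0]-P[2];print(v,np.degrees(np.arctan2(-v[0],v[1])),np.linalg.norm(v),P.mean(0))
# base plate front-left bolts etc: cup backs
for i,(x,y) in enumerate([(178,210),(401,207),(624,202)]):
    print(onz(W,x/3.8+220,y/3.8+135,.155))
E
```

```text
3-view [ 0.4834 -0.1791  0.1754] res mm [np.float64(0.31971341503239004), np.float64(0.4853615084342268), np.float64(0.30277334365473935)] DS [ 0.4836 -0.179   0.1755] 0.0007107348318394534 WD [ 0.4829 -0.1793  0.1761] 0.0005828463337226938
3-view [ 0.4893 -0.2333  0.1757] res mm [np.float64(0.8127612800410513), np.float64(0.6914190493658549), np.float64(0.2641713708871281)] DS [ 0.4888 -0.2331  0.1754] 0.00039242860014064855 WD [ 0.4901 -0.2331  0.1747] 0.0012925708646611056
3-view [ 0.4957 -0.2863  0.1762] res mm [np.float64(1.2759843624952725), np.float64(0.7049571239894763), np.float64(1.5482639561758673)] DS [ 0.4953 -0.2858  0.1758] 0.0019567992578717786 WD [ 0.4964 -0.2871  0.1754] 0.0011729529843632705
[-0.0123  0.1072 -0.0008] 6.531202875467419 0.10786297602105811 [ 0.4895 -0.2329  0.1758]
[ 0.4961 -0.1779  0.155 ]
[ 0.5022 -0.2323  0.155 ]
[ 0.5087 -0.2867  0.155 ]
```

```bash
python3 - <<'E'
from station import *
from h import *
np.set_printoptions(precision=4,suppress=True)
foot=np.array([.4566,.2740,.0155]);p=np.array([.4405,.2622,.175]);a=p-foot;a/=np.linalg.norm(a)
ex=np.array([.931,-.364,0.])
g=foot+a*.160
for j in(ex,-ex):
    R=F(-a,j);print([None if (q:=solve_ik((g-a*.019+a*h).tolist(),R.tolist())) is None else np.round(q,1) for h in(0,.08,.15)])
R=F(-a,ex);
gripper_to(.085,80)
move_pose((g-a*.019+a*.10).tolist(),R.tolist())
s=state();print(s["t"],s["ee_pos"],s["joint_positions"])
cv2.imwrite("pics/w2.png",grab_frame("wrist")[:,:,::-1]);cv2.imwrite("pics/s2.png",grab_frame("side")[:,:,::-1])
E
```

```text
[array([ 18.4,  -3.4, 120.6,   2.6,  56.1,  38.6]), array([ 18. ,  -9.8, 117.6,   2.4,  65.4,  38.7]), array([ 17.7, -13.8, 113.7,   2.4,  73.3,  38.7])]
[array([  18.4,   -3.4,  120.6,    2.6,   56.1, -141.4]), array([  18. ,   -9.8,  117.6,    2.4,   65.4, -141.3]), array([  17.7,  -13.8,  113.7,    2.4,   73.3, -141.3])]
5.6583 [0.4328 0.2556 0.2546] [ 17.861  -11.0813 116.6093   2.4054  67.7174  38.71  ]
```

View pics/w2.png

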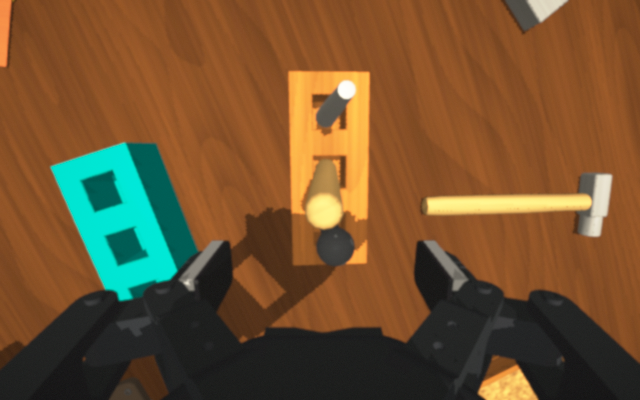

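View pics/s2.png

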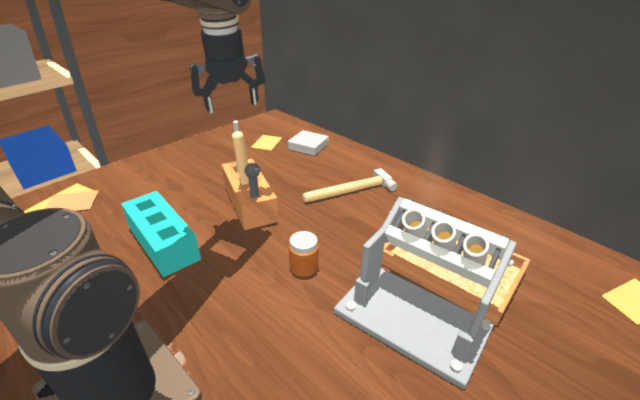

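The wrist view shows the dowel top at (323,211), centred between the open fingers. The domer is at (335,246) and the mandrel at (345,90), both clear of the jaw line. I'll descend and grip.

```bash
python3 - <<'E'
from station import *
from h import *
np.set_printoptions(precision=4,suppress=True)
foot=np.array([.4566,.2740,.0155]);p=np.array([.4405,.2622,.175]);a=p-foot;a/=np.linalg.norm(a)
g=foot+a*.160
print(move_straight((g-a*.019).tolist(),max_speed=.12,f_stop=8))
s=state();print(s["t"],s["ee_pos"],s["wrist_force"])
cv2.imwrite("pics/w3.png",grab_frame("wrist")[:,:,::-1])
gripper_to(.02,80)
s=state();print(s["t"],s["grip_width"],s["wrist_force"],s["torque"])
move_straight((g-a*.019+a*.125).tolist(),max_speed=.12)
pause(.15)
s=state();print(s["t"],s["ee_pos"],s["grip_width"],s["wrist_force"],s["torque"])
for n in("wrist","side","scene"): cv2.imwrite(f"pics/{n}4.png",grab_frame(n)[:,:,::-1])
E
```

```text
False
6.7417 [0.4431 0.2638 0.1563] [ 0.2847 -0.6443  0.6724]
7.3667 0.025280366344530247 [ 1.7062 -1.7574  1.3037] [-0.2832 -0.431  -0.076 ]
8.7083 [0.4296 0.2544 0.2783] 0.025193501789646255 [-0.0551  0.282  -0.764 ] [-0.0518  0.0989  0.0007]
```

View pics/wrist4.png

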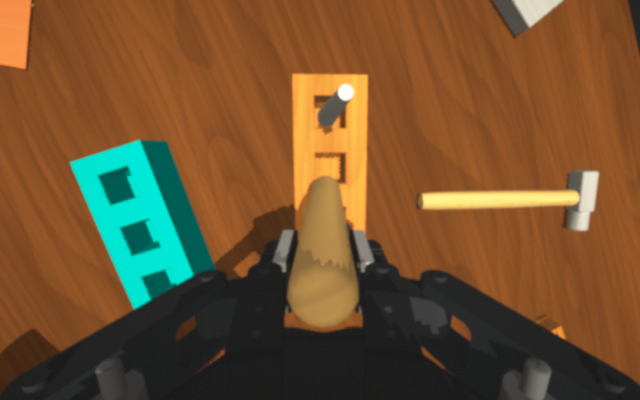

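View pics/side4.png

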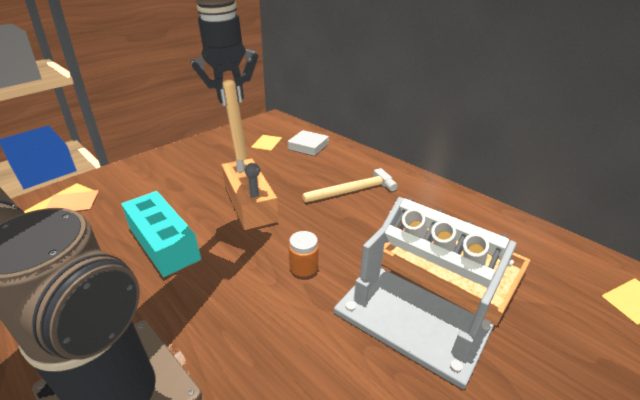

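View pics/scene4.png

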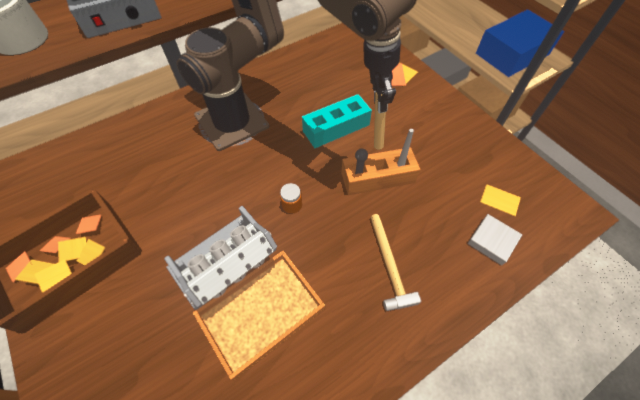

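```bash
python3 - <<'E'
from station import *
from h import *
np.set_printoptions(precision=4,suppress=True)
s=state();R=np.array(s["eef_rot"]);T=np.array(s["ee_pos"]);W=get_calibration("wrist")
print("tip pred",T+R@[0,.141,0])
for n,c in(("wrist",W),("side",get_calibration("side")),("scene",get_calibration("scene"))):
    im=cv2.imread(f"pics/{n}4.png")
    p=proj(c,T+R@[0,.141,0]);q=proj(c,T+R@[0,.05,0]);print(n,p,q)
    x,y=int(p[0])-45,int(p[1])-45
    k=cv2.resize(im[y:y+90,x:x+90],None,fx=4.4,fy=4.4,interpolation=cv2.INTER_CUBIC)
    cv2.circle(k,(int((p[0]-x+.5)*4.4),int((p[1]-y+.5)*4.4)),3,(0,0,255),-1)
    ims=k if n=="wrist" else np.hstack([ims,k]); print(x,y)
cv2.imwrite("pics/c7.png",cv2.resize(ims,(798,266)))
cv2.imwrite("pics/c7a.png",ims[:,:396]);cv2.imwrite("pics/c7b.png",ims[:,396:])
E
```

```text
tip pred [0.4438 0.2647 0.139 ]
wrist [322.9539 183.5888] [322.89   214.2475]
277 138
side [240.9494 158.0189] [235.4581 123.9916]
195 113
scene [379.861  146.1558] [380.4272 122.1552]
334 101
```

View pics/c7a.png

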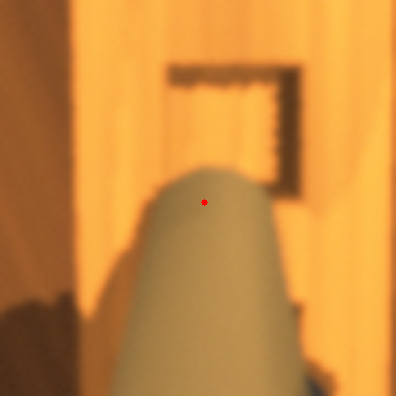

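View pics/c7b.png

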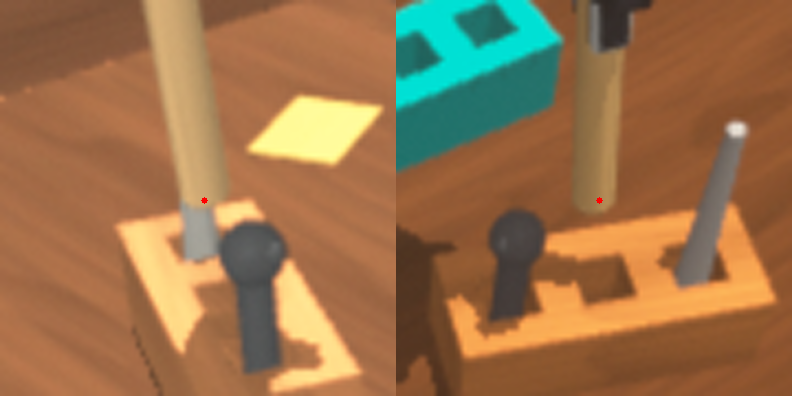

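```bash
cat >> h.py <<'E'
YAW=np.radians(6.8); XR,YR,DN=rackaxes(YAW); RR=F(DN,-YR)
C0=np.array([.4894,-.2332,.1768])
M=[C0+.054*YR,C0,C0-.054*YR]
L=.141
E
python3 - <<'E'
from station import *
from h import *
np.set_printoptions(precision=4,suppress=True)
T0=np.array(state()["ee_pos"])
move_straight((T0+[0,0,.05]).tolist(),max_speed=.2)
move_pose((M[1]-DN*(L+.04)).tolist(),RR.tolist());pause(.2)
s=state();R=np.array(s["eef_rot"]);T=np.array(s["ee_pos"]);print(s["t"],T,s["wrist_force"],s["grip_width"])
W=get_calibration("wrist")
print("tip",T+R@[0,L,0],"want",M[1]-DN*.04)
ims=[]
for n in("wrist","side","scene"):
    c=get_calibration(n); im=grab_frame(n)[:,:,::-1].copy();cv2.imwrite(f"pics/{n}5.png",im)
    p=proj(c,T+R@[0,L,0]);m=proj(c,M[1])
    x,y=int(m[0])-60,int(m[1])-60
    k=cv2.resize(im[y:y+120,x:x+120],None,fx=3.3,fy=3.3,interpolation=cv2.INTER_CUBIC)
    for q,col in((p,(0,0,255)),(m,(255,0,0))): cv2.circle(k,(int((q[0]-x+.5)*3.3),int((q[1]-y+.5)*3.3)),2,col,-1)
    ims.append(k)
cv2.imwrite("pics/c8.png",np.hstack(ims[1:]));cv2.imwrite("pics/c8w.png",ims[0])
E
```

```text
11.2833 [ 0.3883 -0.2447  0.3263] [ 0.2799  0.3565 -0.8788] 0.025203398080921664
tip [ 0.4674 -0.2352  0.2099] want [ 0.467  -0.2359  0.2098]
```

View pics/c8.png

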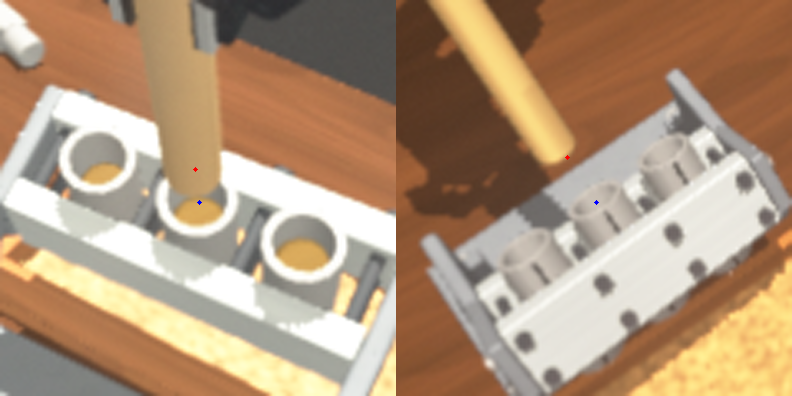

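View pics/wrist5.png

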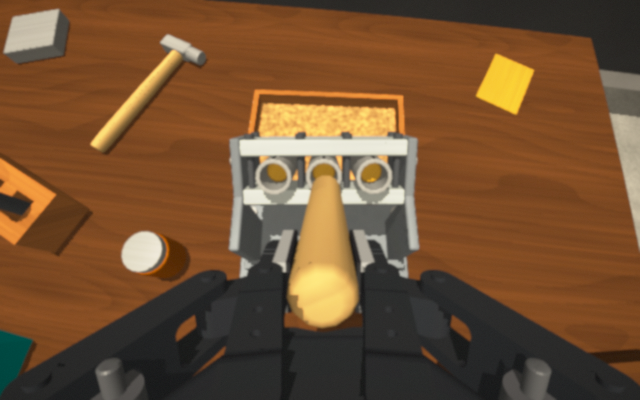

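```bash
python3 - <<'E'
from station import *
from h import *
s=state();R=np.array(s["eef_rot"]);T=np.array(s["ee_pos"])
ims=[]
for n,(x,y) in(("side",(400,140)),("scene",(150,180))):
    c=get_calibration(n);im=cv2.imread(f"pics/{n}5.png")
    k=cv2.resize(im[y:y+80,x:x+80],None,fx=5,fy=5,interpolation=cv2.INTER_CUBIC)
    pts=[proj(c,T+R@[0,h,0]) for h in(.0,.07,L)];print(n,pts)
    for q in pts: cv2.circle(k,(int((q[0]-x+.5)*5),int((q[1]-y+.5)*5)),2,(0,0,255),-1)
    ims.append(k)
cv2.imwrite("pics/c9.png",np.hstack(ims))
E
```

```text
side [array([437.30850814, 177.31326607]), array([440.35838435, 202.11954549]), array([442.75211604, 222.05290706])]
scene [array([170.87483851, 178.42146866]), array([190.2868883, 206.400334 ]), array([208.20665424, 232.28523424])]
```

View pics/c9.png

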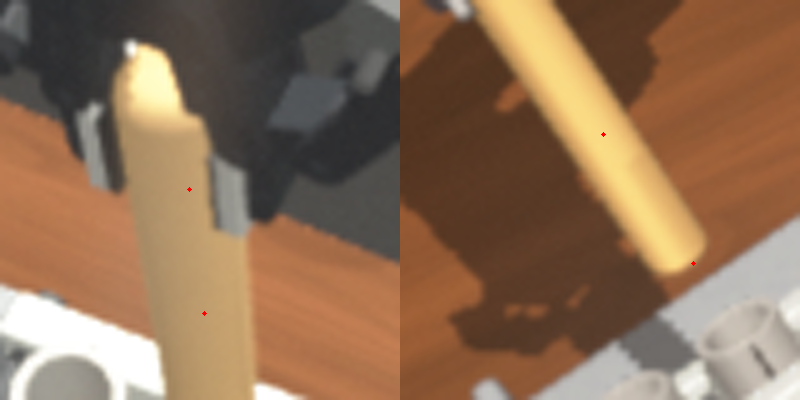

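```bash
cat >> h.py <<'E'
def axisfit(c,im,T,R,hs,half=12):
    """edge pairs across the predicted dowel axis -> plane through the camera and the true axis"""
    g=cv2.GaussianBlur(im,(3,3),0).astype(np.float32); uv=[];wd=[]
    for h in hs:
        p=proj(c,T+R@[0,h,0]);q=proj(c,T+R@[0,h+.01,0]);t=(q-p)/np.linalg.norm(q-p);n=np.array([-t[1],t[0]])
        k=np.arange(-half,half+.01,.25);pts=p+k[:,None]*n
        pr=cv2.remap(g,pts[:,0].astype(np.float32)[None],pts[:,1].astype(np.float32)[None],cv2.INTER_LINEAR)[0]
        gr=np.linalg.norm(pr[4:]-pr[:-4],axis=1);kk=k[2:-2]
        a=kk[kk<-1][gr[kk<-1].argmax()];b=kk[kk>1][gr[kk>1].argmax()]
        uv.append(p+n*(a+b)/2);wd.append((h,a,b))
    return np.array(uv),wd
E
python3 - <<'E'
from station import *
from h import *
np.set_printoptions(precision=4,suppress=True)
s=state();R=np.array(s["eef_rot"]);T=np.array(s["ee_pos"])
for n,hs in(("side",np.arange(.03,.125,.01)),("scene",np.arange(.03,.125,.01))):
    c=get_calibration(n);uv,wd=axisfit(c,cv2.imread(f"pics/{n}5.png"),T,R,hs)
    print(n,[(round(h,3),a,b) for h,a,b in wd])
E
```

```text
side [(np.float64(0.03), np.float64(-10.75), np.float64(11.25)), (np.float64(0.04), np.float64(-10.5), np.float64(11.5)), (np.float64(0.05), np.float64(-10.0), np.float64(11.25)), (np.float64(0.06), np.float64(-9.75), np.float64(11.0)), (np.float64(0.07), np.float64(-10.0), np.float64(11.0)), (np.float64(0.08), np.float64(-9.75), np.float64(11.5)), (np.float64(0.09), np.float64(-9.5), np.float64(9.75)), (np.float64(0.1), np.float64(-9.25), np.float64(10.0)), (np.float64(0.11), np.float64(-8.75), np.float64(9.5)), (np.float64(0.12), np.float64(-10.5), np.float64(9.75))]
scene [(np.float64(0.03), np.float64(-6.25), np.float64(7.0)), (np.float64(0.04), np.float64(-6.25), np.float64(7.25)), (np.float64(0.05), np.float64(-6.0), np.float64(7.5)), (np.float64(0.06), np.float64(-6.0), np.float64(7.25)), (np.float64(0.07), np.float64(-5.5), np.float64(7.25)), (np.float64(0.08), np.float64(-5.5), np.float64(7.25)), (np.float64(0.09), np.float64(-5.5), np.float64(7.5)), (np.float64(0.1), np.float64(-5.25), np.float64(7.5)), (np.float64(0.11), np.float64(-5.0), np.float64(7.5)), (np.float64(0.12), np.float64(-5.25), np.float64(7.25))]
```

```bash
cat >> h.py <<'E'
def heldline(ims,cals,T,R,hs=np.arange(.04,.125,.008)):
    """true dowel axis in the tool frame: (x,z) offsets at heights hs[0], L"""
    pl=[]
    for im,c in zip(ims,cals):
        uv,wd=axisfit(c,im,T,R,hs); w=np.array([b-a for h,a,b in wd]); ok=abs(w-np.median(w))<1.2; uv=uv[ok]
        ds=np.array([ray(c,*p)[1] for p in uv]); o=ray(c,*uv[0])[0]
        n=np.linalg.svd(ds)[2][-1]; pl.append((n,n@o))
    out=[]
    for h in(-.019,L):
        p0=T+R@[0,h,0]; y=R[:,1]
        P=np.linalg.solve(np.array([pl[0][0],pl[1][0],y]),[pl[0][1],pl[1][1],y@p0])
        out.append(R.T@(P-T))
    return np.array(out)
E
python3 - <<'E'
from station import *
from h import *
np.set_printoptions(precision=5,suppress=True)
s=state();R=np.array(s["eef_rot"]);T=np.array(s["ee_pos"])
print(heldline([cv2.imread(f"pics/{n}5.png") for n in("side","scene")],[get_calibration(n) for n in("side","scene")],T,R))
E
```

```text
[[ 0.00418 -0.019    0.00018]
 [ 0.00301  0.141    0.0023 ]]
```

```bash
cat >> h.py <<'E'
OFF=RR@np.array([-.0022,0,-.002])
def tcp(i,depth,off=None): return (M[i]+(OFF if off is None else off)+DN*(depth-L)).tolist()
def depth(s,i): return (np.array(s["ee_pos"])-M[i]-OFF)@DN+L
E
python3 - <<'E'
from station import *
from h import *
np.set_printoptions(precision=4,suppress=True)
move_straight(tcp(1,-.008),frame=RR.tolist(),max_speed=.1);pause(.1)
s=state();f0=np.array(s["wrist_force"]);print(s["t"],f0,depth(s,1))
R=np.array(s["eef_rot"]);T=np.array(s["ee_pos"])
ims=[grab_frame(n)[:,:,::-1].copy() for n in("side","scene","wrist")]
h=heldline(ims[:2],[get_calibration(n) for n in("side","scene")],T,R,np.arange(.04,.118,.008));print(h,(T+R@h[1]))
ks=[cv2.resize(im[y:y+80,x:x+80],None,fx=5,fy=5,interpolation=cv2.INTER_CUBIC) for im,(x,y) in zip(ims,((405,185),(180,200)))]
cv2.imwrite("pics/c10.png",np.hstack(ks));cv2.imwrite("pics/w6.png",ims[2])
E
```

```text
12.0083 [ 0.9181  0.4621 -0.6637] -0.008581251027392517
[[ 0.0001 -0.019   0.0003]
 [ 0.0075  0.141   0.0028]] [ 0.4808 -0.2355  0.1812]
```

View pics/c10.png

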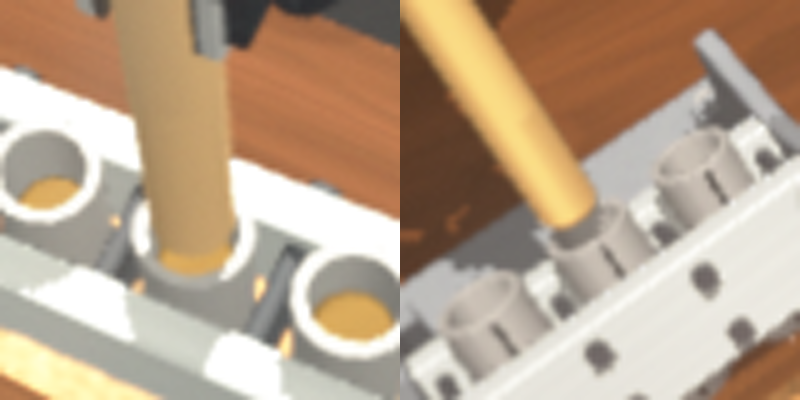

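View pics/w6.png

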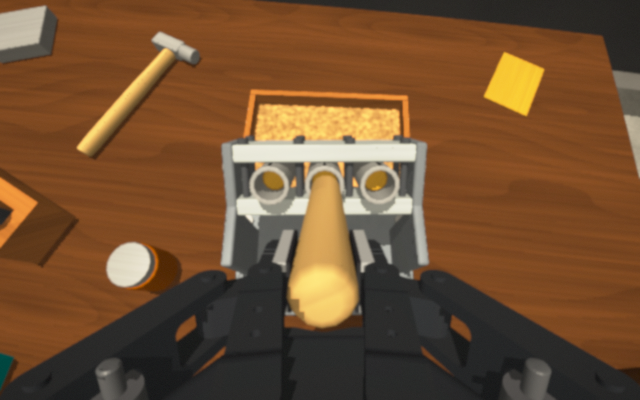

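The side view shows the tip centred over the middle mouth. The scene view suggests it may be 1–2 mm off. The dowel's rounded end tolerates that, so I'll insert slowly with a low force stop.

```bash
python3 - <<'E'
from station import *
from h import *
np.set_printoptions(precision=4,suppress=True)
f0=np.array(state()["wrist_force"])
for dd in(0,.005,.010,.015):
    hit=move_straight(tcp(1,dd),frame=RR.tolist(),max_speed=.03,f_stop=6)
    s=state();print(s["t"],hit,round(depth(s,1),4),"tool force x,y,z",RR.T@(np.array(s["wrist_force"])-f0),s["torque"])
    if hit: break
E
```

```text
12.575 False 0.0004 tool force x,y,z [-1.0184 -0.4449 -0.7386] [-0.0038  0.3461 -0.0015]
12.8917 False 0.0053 tool force x,y,z [-0.7484 -1.0579 -0.0416] [-0.0416  0.3842  0.0123]
13.2083 False 0.0103 tool force x,y,z [-0.731   0.7686 -0.2985] [-0.0424  0.3499  0.0238]
13.525 False 0.0153 tool force x,y,z [-1.0475 -0.4585 -0.4994] [-0.0252  0.3639 -0.0238]
```

```bash
cat >> h.py <<'E'
def probe(st,mv,i,start=.015,end=.042,fmax=12,after=.007):
    f0=np.array(st()["wrist_force"]); d=start; c=None; log=[]
    while d<end:
        d+=.0015
        hit=mv(tcp(i,d),frame=RR.tolist(),max_speed=.02,f_stop=fmax)
        s=st(); f=RR.T@(np.array(s["wrist_force"])-f0); log.append((round(depth(s,i)*1000,1),*np.round(f,1)))
        if c is None and f[1]<-2.5: c=depth(s,i)
        if hit or f[1]<-fmax: print("STOP by force"); break
        if c is not None and depth(s,i)>c+after: print("GAVE WAY"); break
    print(s["t"],"contact",c); print(log); return c
E
python3 - <<'E'
from station import *
from h import *
probe(state,move_straight,1)
E
```

```text
GAVE WAY
17.025 contact 0.02797857720960055
[(np.float64(16.6), np.float64(-0.0), np.float64(1.1), np.float64(0.9)), (np.float64(18.1), np.float64(-0.2), np.float64(0.1), np.float64(-0.1)), (np.float64(19.6), np.float64(0.1), np.float64(1.3), np.float64(-0.7)), (np.float64(21.1), np.float64(0.0), np.float64(0.5), np.float64(1.1)), (np.float64(22.6), np.float64(0.4), np.float64(0.5), np.float64(0.7)), (np.float64(24.1), np.float64(0.1), np.float64(1.0), np.float64(0.6)), (np.float64(25.6), np.float64(-0.6), np.float64(0.3), np.float64(-0.3)), (np.float64(27.0), np.float64(-0.6), np.float64(-0.1), np.float64(-0.5)), (np.float64(28.0), np.float64(-1.0), np.float64(-3.7), np.float64(-0.4)), (np.float64(29.6), np.float64(0.7), np.float64(-5.5), np.float64(-1.3)), (np.float64(31.4), np.float64(-0.4), np.float64(-6.0), np.float64(0.2)), (np.float64(33.1), np.float64(-0.9), np.float64(-4.4), np.float64(0.6)), (np.float64(34.7), np.float64(-0.3), np.float64(-5.8), np.float64(0.7)), (np.float64(36.2), np.float64(-1.3), np.float64(-4.2), np.float64(0.1))]
```

The middle cup gave way at about 6 N and moved 8 mm under it, which fits the slack sleeve's 4–9 N (a sound one needs at least 16 N). I'll press this one out.

```bash
python3 - <<'E'
from station import *
from h import *
f0=np.array(state()["wrist_force"]); d=.036;log=[]
while d<.105:
    d+=.006
    hit=move_straight(tcp(1,d),frame=RR.tolist(),max_speed=.03,f_stop=12)
    s=state();f=RR.T@(np.array(s["wrist_force"]));log.append((round(float(depth(s,1))*1000,1),*np.round(f,1).tolist()))
    if hit: print("STOP");break
print(s["t"]);print(log)
for n in("side","scene"): cv2.imwrite(f"pics/{n}7.png",grab_frame(n)[:,:,::-1])
E
```

```text
21.225
[(42.5, -0.6, -2.1, 0.6), (48.4, -0.8, -1.5, 0.3), (54.5, -0.0, -3.0, 1.2), (60.4, -0.9, -0.3, 0.6), (66.5, 0.5, -1.9, 1.8), (72.5, 0.2, -1.0, -0.4), (78.8, -0.1, 2.0, 0.7), (84.6, -0.1, 2.4, 1.3), (90.4, -0.7, 3.2, -0.5), (96.4, -0.4, 2.5, 0.1), (102.4, 0.3, 3.3, 0.7), (108.4, -0.2, 2.7, 0.6)]
```

View pics/scene7.png

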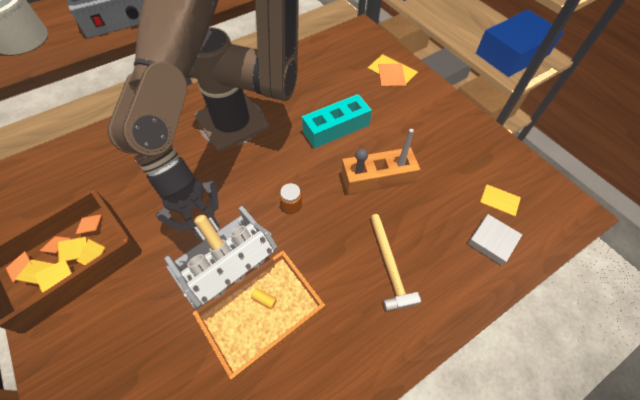

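View pics/side7.png

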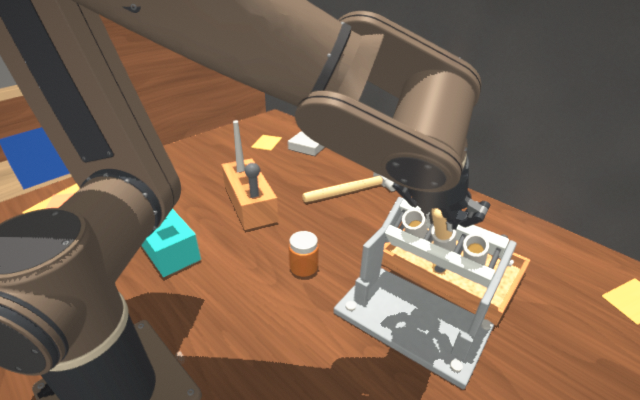

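The scene view shows the brass cup lying in the tray at (262,298). The other two mouths still look filled. I'll withdraw and retrace the pick path to put the dowel back in the middle well.

```bash
python3 - <<'E'
from station import *
from h import *
np.set_printoptions(precision=4,suppress=True)
print(move_straight(tcp(1,.02),frame=RR.tolist(),max_speed=.1,f_stop=15))
print(move_straight(tcp(1,-.05),frame=RR.tolist(),max_speed=.12,f_stop=15))
foot=np.array([.4566,.2740,.0155]);p=np.array([.4405,.2622,.175]);a=p-foot;a/=np.linalg.norm(a)
g=foot+a*.160;R=F(-a,np.array([.931,-.364,0.]))
up=g-a*.019+a*.125
move_pose((up+[0,0,.05]).tolist(),R.tolist())
move_straight((up-a*.045).tolist(),frame=R.tolist(),max_speed=.1);pause(.2)
s=state();print(s["t"],s["ee_pos"],s["grip_width"])
for n in("wrist","side","scene"): cv2.imwrite(f"pics/{n}8.png",grab_frame(n)[:,:,::-1])
a_=cv2.imread("pics/scene8.png");b=cv2.imread("pics/side8.png");w=cv2.imread("pics/wrist8.png")
cv2.imwrite("pics/c11.png",np.hstack([cv2.resize(im[y:y+100,x:x+80],(320,400),interpolation=cv2.INTER_CUBIC) for im,x,y in((a_,340,100),(b,205,120))]))
cv2.imwrite("pics/c12.png",cv2.resize(w[60:280,230:420],None,fx=2.5,fy=2.5))
E
```

```text
False
False
26.2083 [0.4348 0.2579 0.2356] 0.025205997341641067
```

View pics/c11.png

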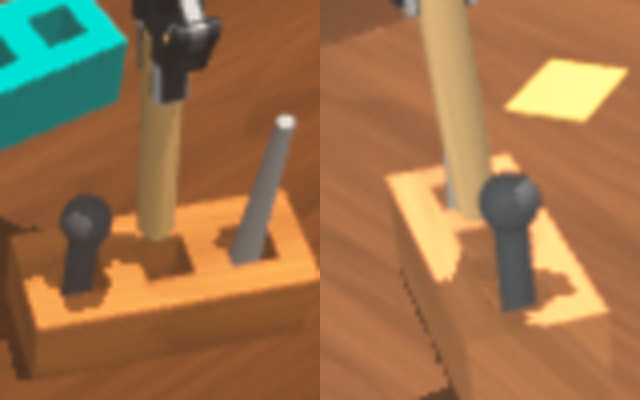

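View pics/c12.png

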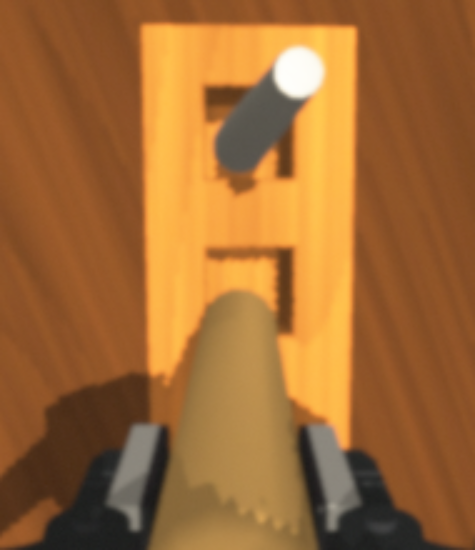

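```bash
python3 - <<'E'
from station import *
from h import *
np.set_printoptions(precision=4,suppress=True)
foot=np.array([.4566,.2740,.0155]);p=np.array([.4405,.2622,.175]);a=p-foot;a/=np.linalg.norm(a)
a=a+Z;a/=np.linalg.norm(a)
R=F(-a,np.array([.931,-.364,0.]))
w=np.array([.459,.2715,.015])
def tp(h): return (w+a*(h+.141)).tolist()
move_straight(tp(.075),frame=R.tolist(),max_speed=.05);pause(.1)
f0=np.array(state()["wrist_force"])
for h in(.055,.045,.03,.015,.006,.002):
    hit=move_straight(tp(h),frame=R.tolist(),max_speed=.05,f_stop=5)
    s=state();print(round(s["t"],2),hit,h,np.array(s["ee_pos"])-tp(h),R.T@(np.array(s["wrist_force"])-f0))
    if hit:break
for n in("side","scene"): cv2.imwrite(f"pics/{n}9.png",grab_frame(n)[:,:,::-1])
cv2.imwrite("pics/c13.png",np.hstack([cv2.resize(cv2.imread(f"pics/{n}9.png")[y:y+100,x:x+80],(320,400),interpolation=cv2.INTER_CUBIC) for n,x,y in(("scene",340,100),("side",205,120))]))
E
```

```text
27.47 False 0.055 [-0.0002 -0.0001 -0.0004] [0.1742 0.2295 0.2553]
27.82 False 0.045 [-0.0003 -0.0001 -0.0006] [ 1.0234  0.0396 -0.3897]
28.27 False 0.03 [-0.0003 -0.0001 -0.0006] [0.7658 0.3382 0.2368]
28.72 False 0.015 [-0.0003 -0.0001 -0.0006] [ 0.6411 -0.8178  1.3111]
29.05 False 0.006 [-0.0003 -0.0001 -0.0006] [-0.3303 -0.1042  0.3914]
29.3 False 0.002 [-0.0002 -0.     -0.0003] [ 0.1377 -0.2064  0.1266]
```

View pics/c13.png

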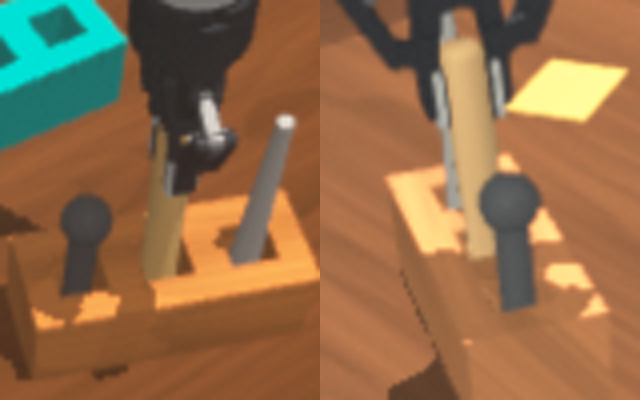

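The dowel is in the middle well and went in without contact force. I'll seat it on the floor, release and withdraw.

```bash
python3 - <<'E'
from station import *
from h import *
np.set_printoptions(precision=4,suppress=True)
T=np.array(state()["ee_pos"]);R=np.array(state()["eef_rot"]);y=R[:,1]
print(move_straight((T+y*.006).tolist(),max_speed=.02,f_stop=3))
T2=np.array(state()["ee_pos"]);print((T2-T)@y,state()["wrist_force"])
gripper_to(.085)
pause(.2)
T2=np.array(state()["ee_pos"])
move_straight((T2-y*.12).tolist(),max_speed=.12)
pause(.8);s=state();print(s["t"],s["grip_width"],s["wrist_force"])
for n in("side","scene","wrist"): cv2.imwrite(f"pics/{n}10.png",grab_frame(n)[:,:,::-1])
pause(.3);cv2.imwrite("pics/scene11.png",grab_frame("scene")[:,:,::-1])
d=cv2.absdiff(cv2.imread("pics/scene10.png"),cv2.imread("pics/scene11.png"));print("diff",d.max())
A=lambda n,x,y,w,h:cv2.resize(cv2.imread(f"pics/{n}.png")[y:y+h,x:x+w],(390,290),interpolation=cv2.INTER_CUBIC)
cv2.imwrite("pics/c14.png",np.vstack([np.hstack([A("scene10",330,100,108,80),A("side10",200,120,108,80)]),np.hstack([A("scene10",160,205,175,130),A("side10",390,195,135,100)])]))
E
```

```text
True
0.001541698955791157 [-0.0247 -1.1695  4.2543]
32.3917 0.08498591071557995 [ 0.408   0.325  -0.1754]
diff 28
```

View pics/c14.png

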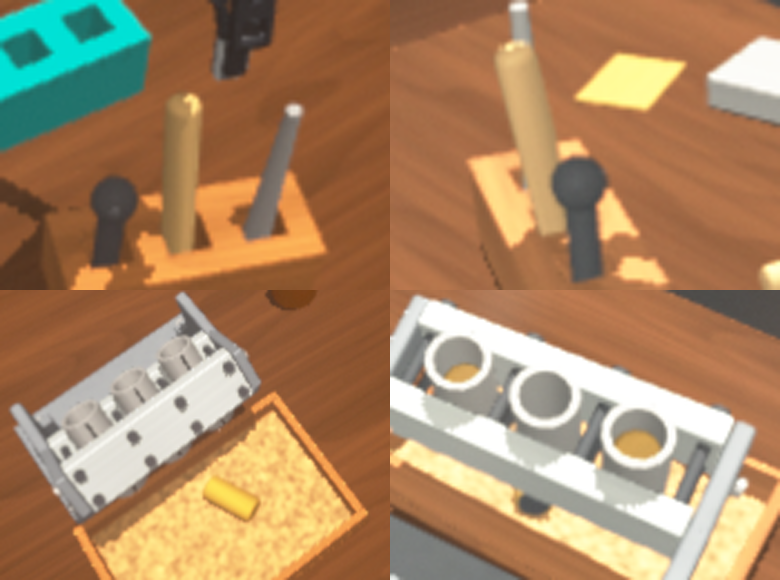

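View pics/wrist10.png

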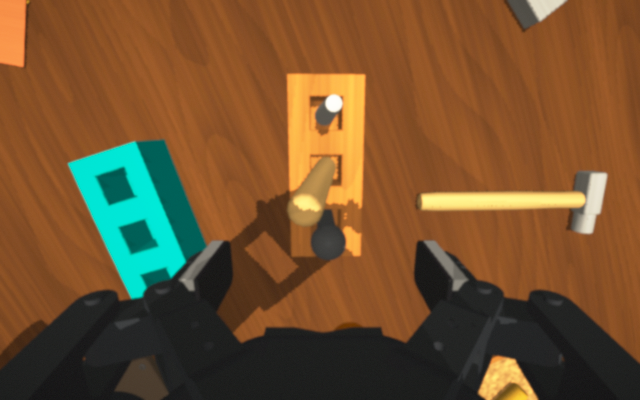

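The final views show the following:
- **Dowel:** standing free in the middle well with a small lean.
- **Cup:** lying in the tray.
- **Sleeves:** the middle one is empty and the outer two still show brass.
- **Other tools:** untouched.

The two scene frames differed by up to 28, so I'll check where before handing in.

```bash
python3 - <<'E'
from station import *
from h import *
d=cv2.absdiff(cv2.imread("pics/scene10.png"),cv2.imread("pics/scene11.png")).max(2)
print("px>15",(d>15).sum(),np.argwhere(d>15)[:6].tolist(),"near dowel",d[120:185,365:400].max(),"cup",d[285:312,245:285].max())
pts=np.array([(182,100),(178,240)])
S=get_calibration("scene");D=get_calibration("side");k=390/108
t,_=tri(S,(183/k+330,105/k*80/290*290/80+100),D,(512/k-390/k+200,52/k+120)); print("dowel top",t,"lean from foot deg",np.degrees(np.arctan2(np.hypot(t[0]-.459,t[1]-.2715),t[2]-.015)))
pause(.5);finish_job()
E
```

```text
px>15 7 [[8, 334], [21, 417], [43, 409], [44, 409], [49, 406], [82, 379]] near dowel 4 cup 3
dowel top [0.43373006 0.26551403 0.20086905] lean from foot deg 7.953759495983564
the job is handed in; nothing more can be done
```

The slack sleeve was the middle one. I pressed its cup out into the tray, put the dowel back in the stand, and handed the job in at about 33 s of the 64 s allowed.

- **Finding the slack sleeve:** The middle cup gave way at about 6 N, inside the slack range of 4–9 N. I tried the middle sleeve first and did not press the other two cups.
- **Pressing it out:** The push took no more than about 6 N and never hit the 12 N stop.
- **Cups:** The pictures taken before handing in show one cup lying still in the tray, the middle sleeve empty, and the outer two sleeves still showing their cups.
- **Dowel:** It stands still in the middle well, leaning about 8°, within the 17° limit. The floor was felt under its foot before release.
- **Other items:** The two other tools and the hammer look unmoved and the robot is clear of everything. I didn't check the jar on its own, but nothing went near it at bench height.

**Checks that disagreed:** One measurement of the held dowel's tip, taken just above the mouth, differed from the earlier one by about 4–5 mm. I put that down to the bright background, and the dowel then went in without any noticeable side force. The final pictures also differed slightly from each other, but only at a few pixels on the arm, not at the dowel or the cup.

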